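Find the heavy finds box by feel and register it on the X-ray detector

ROBOT

A 6-joint arm with a two-finger parallel gripper is mounted at the origin on the work surface. World frame = base frame: x ahead of the robot, y to its left, z up, the work surface at z = 0. Lengths are in mm, angles in rad, forces in N, time in s.
With the tool pointing down it reaches from about 250 to 800 mm from the base axis. Payload 8.5 kg.
Tool frame: the origin (TCP) lies at the very end of the fingers, on their centre line; the grasp point (between the pads) lies env.tcp_to_grasp behind it (env.tcp_to_grasp is the distance from the TCP to the grasp point, in mm); z points along the fingers, y is the line along which they close (so a half turn about z gives the same grasp; the last joint's range is limited). The gripper opens to 85 mm and grips with 20 to 120 N. Pads are 22 mm wide; open, the fingers measure 114 mm over their backs; the gripper's body (76 mm by 85 mm) begins 54 mm behind the grasp point. The pads swing forward as they close: fully open they stand 13 mm farther back than shut.
Start: joints at [-1.222, 0.238, -0.013, 1.319, 0, 1.571], TCP at [179.413, -493.346, 231.276] pointing down, gripper open.
Joint ranges: [-2.66, 2.66], [-1.03, 1.9], [-1.14, 1.46], [-1.82, 2.27], [-1.45, 1.34], [-3.14, 3.14]. Speed limits (rad/s): [2.22, 2.22, 2.79, 3.14, 3.14, 3.14].

INTERFACE

Orientations are given as a unit quaternion [w, x, y, z].
In Python, from rig import env, viewer gives the robot as it stands. The module is installed in compiled form; this text tells all that it offers.
- The arm moves only by the tool step_arm, never from a script. Its argument "increments" is a list of rows, each an object of numbers: "tx", "ty", "tz": the shift along the tool's x, y, z in m; "rx", "ry", "rz": the turn, a rotation vector about the tool's x, y, z in rad; "gripper": the opening, from -1 (shut) to 1 (fully open). A call has 1 to 12 rows; each row shifts and turns the commanded pose from where the row before left it, along the tool's axes as they then stand; what a row does not reach is not made up. A row lasts 1/8 s, in which the tool goes at most 62.5 mm and 10.7 degrees, less where a joint would pass 70% of its speed; a pose out of reach is approached as far as the arm can. A call with a gripper value outside its range is refused whole. The fingers move at their own pace and stop on an object; the grip force is fixed at half the most. Time passes only in rows, so rows that do not move let the fingers close. It gives the time, the measured TCP pose, the force, the opening and the grip force at its end, in the units of the state.
- env.state(): the state, without advancing time (a new reading comes with each control period).
- viewer.grab_frame(name): name is "side" or "top"; returns (picture, depth): 384x512x3 uint8, red, green, blue; 384x512 float32, mm along the optical axis (not along the pixel's ray), 0 where there is no reading.
- viewer.camera_info(name): a dict with "fx", "fy", "cx", "cy" (pixels), "k1" (the pictures are not rectified: a ray, as slopes to the right and down, at radius r is drawn at 1 + k1 r^2 times it, then the intrinsics apply), "R" (3x3) and "t" (3): a world point X has camera coordinates R X + t. Camera axes: x right, y down, z forward; pixel columns grow to the right and rows downward; lengths in mm; the calibration is good to about 2 mm. A picture is of the moment at which its call begins. camera_info takes no time and is no camera call.
- env.sign_off(): hands the job in; it is judged then, once.
Trained networks look in the newest picture that a camera, given by its name, has taken for a name from the list of things; names that differ only in an ending like _2 or _b are one class to them, and where a whole thing is asked for, a point or a joint stands for the part that bears it (a point fixed in the world has none). Each returns a list of dicts, best first, with "p" (0 to 1); they miss things now and then, are a little off and sometimes report something else, mostly with a low value. They report only what shows in the picture. A call takes as long as a camera call.
- viewer.recognise(camera, label): "centre" ([column, row] in pixels, amid what is visible of it).
- viewer.silhouettes(camera, label): "pixels" (384x512 bool, what is visible of it) and "centre" ([column, row] in pixels, amid what is visible of it).
- viewer.mark_of(camera, label): "centre" ([column, row] in pixels: a listed point, or the origin of a listed thing).
The state is a dict: "clock": time; "joint_positions": joint angles; "qd": joint speeds; "effort": joint torques, N m; "eef_pos": TCP position; "eef_rot": TCP orientation; "ft_force": force on the tool from outside, world axes, zero at the start; "moment": the same for the moment, N m; "gripper_width": finger opening in mm; "grasp_force": force on a finger pad.
Only numpy, scipy, OpenCV 4.12 (cv2) and the standard library are available. Lean on these libraries where they do the work, as an engineer would, in place of code of your own. Each camera call takes 0.05 s, during which the arm holds its last target. There are 200 camera calls.

TASK

One of the four identical closed finds boxes on the deck holds an iron find and is clearly the heaviest: find out which by feel, and slide that box gently on to the flat X-ray detector until it is fully home, square against both the back fence and the end stop. Leave the other three boxes upright in the row, within 80 mm of where they stood, do not tip any box, and do not disturb the glass flask and the amber bottle standing nearby.

Things in the scene. Friction and masses are not known exactly. Their poses are not given: they have to be found in the camera images.
- deck: fixed plywood loading deck, 335 mm (x) by 900 mm (y), flat top at z = 18 mm; origin on its underside, 170 mm from its edge on the robot's side, 420 mm from its left end; x points away from the robot, y to the left. The four boxes stand in a row at x about -75, y about -260, -110, 40 and 185 mm; the lane beyond them (x = -10 to 120 mm) is clear; a small bowl stands at the right end of the row
- detector (a point): flat X-ray detector, a black plate with aluminium edge strips let in flush with the deck, so that boxes slide on to it freely; 125 mm (x) by 160 mm (y), bounded on its far side by the back fence and on its left by the end stop. Point: the centre of its face, at x = 57.5, y = 205, z = 18 mm of the deck frame; same axes
- corner (a point): inner corner of the aluminium back fence and end stop (8 mm thick, 25 mm high), at deck-top level (x = 120, y = 285, z = 18 mm of the deck frame; same axes). The fence's face is at x = 0 here, from y = -745 mm to the corner; the end stop's face at y = 0, from x = -110 mm to the corner. A box that is home has its centre at x = -45, y = -60 mm here, axes along these
- box_a: closed finds box (a), opaque grey, white lid, 90 mm (its x) by 120 mm (its y) by 65 mm high, one of four alike; loose, flat on the deck in the near row, square to the deck within 5 degrees, some 25 mm from the next. Origin: the centre of its underside. Contents hidden: 0.2 to 0.4 kg in all, but 0.75 to 0.95 kg for the one with the iron find, any of the four; pushed slowly along the deck they resist with 1 to 2.5 N, or 3.8 to 6.5 N
- box_b: closed finds box (b), opaque grey, white lid, 90 mm (its x) by 120 mm (its y) by 65 mm high, one of four alike; loose, flat on the deck in the near row, square to the deck within 5 degrees, some 25 mm from the next. Origin: the centre of its underside. Contents hidden: 0.2 to 0.4 kg in all, but 0.75 to 0.95 kg for the one with the iron find, any of the four; pushed slowly along the deck they resist with 1 to 2.5 N, or 3.8 to 6.5 N
- box_c: closed finds box (c), opaque grey, white lid, 90 mm (its x) by 120 mm (its y) by 65 mm high, one of four alike; loose, flat on the deck in the near row, square to the deck within 5 degrees, some 25 mm from the next. Origin: the centre of its underside. Contents hidden: 0.2 to 0.4 kg in all, but 0.75 to 0.95 kg for the one with the iron find, any of the four; pushed slowly along the deck they resist with 1 to 2.5 N, or 3.8 to 6.5 N
- box_d: closed finds box (d), opaque grey, white lid, 90 mm (its x) by 120 mm (its y) by 65 mm high, one of four alike; loose, flat on the deck in the near row, square to the deck within 5 degrees, some 25 mm from the next. Origin: the centre of its underside. Contents hidden: 0.2 to 0.4 kg in all, but 0.75 to 0.95 kg for the one with the iron find, any of the four; pushed slowly along the deck they resist with 1 to 2.5 N, or 3.8 to 6.5 N
- flask_a_center (a point): bystander: flat clear glass bottle, 36 by 62 mm and 135 mm high, standing on the deck beyond the end stop (about 75 to 95 mm to the left of it); the point is 50 mm above its underside
- solvent_center (a point): bystander: round amber bottle, 68 mm across and 170 mm high, standing on the table near the right end of the deck, on the robot's side; the point is on its axis, half-way up

How it is judged (in metres and radians):
At the end, for the whole second after the job is handed in: The heaviest box (bearing down with over 6 N) is home in the corner on the detector: gaps to back fence and end stop under 8 mm each, square within 0.07 rad. The other three are within 80 mm of where they started; all four flat and at rest (((x of box_a in the frame of corner between -0.053 and -0.038 m and y of box_a in the frame of corner between -0.068 and -0.053 m and angle between the x axis of box_a and the x axis of corner, either way round below 0.07 rad and contact force between box_a and deck above 6 N and distance of each of box_b, box_c, box_d from where it was at the start of the episode below 0.08 m) or (x of box_b in the frame of corner between -0.053 and -0.038 m and y of box_b in the frame of corner between -0.068 and -0.053 m and angle between the x axis of box_b and the x axis of corner, either way round below 0.07 rad and contact force between box_b and deck above 6 N and distance of each of box_a, box_c, box_d from where it was at the start of the episode below 0.08 m) or (x of box_c in the frame of corner between -0.053 and -0.038 m and y of box_c in the frame of corner between -0.068 and -0.053 m and angle between the x axis of box_c and the x axis of corner, either way round below 0.07 rad and contact force between box_c and deck above 6 N and distance of each of box_a, box_b, box_d from where it was at the start of the episode below 0.08 m) or (x of box_d in the frame of corner between -0.053 and -0.038 m and y of box_d in the frame of corner between -0.068 and -0.053 m and angle between the x axis of box_d and the x axis of corner, either way round below 0.07 rad and contact force between box_d and deck above 6 N and distance of each of box_a, box_b, box_c from where it was at the start of the episode below 0.08 m)) and angle between each of box_a, box_b, box_c, box_d's own z axis and vertical below 0.06 rad and linear speed of each of box_a, box_b, box_c, box_d below 0.02 m/s); the robot touches nothing.
It fails at once if a box tipped by more than 20 degrees (angle between any of box_a, box_b, box_c, box_d's own z axis and vertical above 0.35 rad).
It fails at once if a box shoved or rammed hard (more than 45 N from the fingers) (contact force between the fingers and box_a above 45 N or contact force between the fingers and box_b above 45 N or contact force between the fingers and box_c above 45 N or contact force between the fingers and box_d above 45 N).
It fails at once if the glass flask or the amber bottle moved by more than 30 mm (distance of any of flask_a_center, solvent_center from where it was at the start of the episode above 0.03 m).
It also fails if it takes over 72 s, if anything falls off the work surface, if the arm or the gripper's body presses on something with over 40 N, if the wrist force passes 120 N, or if a joint passes its speed limit or range.

## Working session

There is one attempt and no reset: what is moved stays moved. The work goes in short steps, Python scripts to look and compute and a tool call to move; the robot and the scene stay as the last step left them, time stands still between calls to the robot, and variables do not carry over. Pictures are saved under pics/ and viewed, at most 10 in all, crops included, and the job is handed in when it is done.

Besides the shell and the picture viewer there is one more tool, called after ">>>" as a command line: name --argument value ..., lists and objects as JSON in quotes. step_arm: Moves the arm, as the interface text tells. Its arguments: {"type":"object","properties":{"increments":{"type":"array","items":{"type":"object","properties":{"tx":{"type":"number"},"ty":{"type":"number"},"tz":{"type":"number"},"rx":{"type":"number"},"ry":{"type":"number"},"rz":{"type":"number"},"gripper":{"type":"number"}}}}},"required":["increments"]}

```bash
mkdir -p pics
cat > h.py <<'E'
import numpy as np, cv2
from rig import env, viewer
def K(c):
    i=viewer.camera_info(c); return i
def ray(c,px):
    i=K(c); d=np.array([(px[0]-i['cx'])/i['fx'],(px[1]-i['cy'])/i['fy']]); u=d.copy()
    for _ in range(20): u=d/(1+i['k1']*(u@u))
    R=np.array(i['R']);t=np.array(i['t'])
    return -R.T@t, R.T@np.array([u[0],u[1],1.])
def onz(c,px,z):
    o,d=ray(c,px); return o+d*(z-o[2])/d[2]
def proj(c,X):
    i=K(c); p=np.array(i['R'])@np.asarray(X,float)+np.array(i['t']); u=p[:2]/p[2]; u=u*(1+i['k1']*(u@u))
    return np.array([i['fx']*u[0]+i['cx'],i['fy']*u[1]+i['cy']])
def shot(c,n):
    im,d=viewer.grab_frame(c); cv2.imwrite('pics/'+n,im[:,:,::-1]); return im,d
def cloud(c,mask,d):
    v,u=np.nonzero(mask&(d>0)); out=[]
    o,_=ray(c,(0,0))
    return np.array([o+ray(c,(a,b))[1]*d[b,a] for a,b in zip(u,v)])
E
python3 - <<'E'
from h import *
np.set_printoptions(precision=3,suppress=True)
print(env.state(), env.tcp_to_grasp)
for c in('top','side'):
    shot(c,c+'0.png'); o,_=ray(c,(0,0)); print(c,o)
    for l in('corner','detector','deck','flask_a_center','solvent_center'):
        print(l,[(round(r['p'],2),np.round(r['centre'],1)) for r in viewer.mark_of(c,l)][:3])
    print('box',[(round(r['p'],2),np.round(r['centre'],1),onz(c,r['centre'],18)) for r in viewer.mark_of(c,'box_a')])
E
```

```text
{'clock': 0.0, 'joint_positions': array([-1.222,  0.239, -0.014,  1.319, -0.   ,  1.571]), 'qd': array([-0.   , -0.001,  0.001,  0.001,  0.001,  0.001]), 'effort': array([ -0.002, -53.878,  34.644,   0.019,  -0.   ,   0.   ]), 'eef_pos': array([ 179.292, -493.007,  230.697]), 'eef_rot': array([-0.001,  0.985,  0.174, -0.   ]), 'ft_force': array([ 0.493, -0.046, -0.584]), 'moment': array([ 0.019,  0.036, -0.041]), 'grasp_force': 0.0, 'gripper_width': 85.67369544576897} 18.700000000000003
top [ 402.822   35.024 1297.822]
corner [(0.72, array([191. , 138.9]))]
detector [(0.67, array([216., 158.]))]
deck [(0.81, array([278.5, 173.2]))]
flask_a_center [(0.68, array([160.9, 143.5]))]
solvent_center [(0.72, array([374.2, 256.4]))]
box [(0.95, array([310.8, 195.8]), array([ 464.2  , -130.813,   18.   ])), (0.95, array([265.8, 193.1]), array([469.879,  17.308,  18.   ])), (0.78, array([357.2, 192.9]), array([ 477.059, -283.809,   18.   ])), (0.72, array([216.3, 194.5]), array([461.717, 180.173,  18.   ]))]
side [ 394.987 1188.375  839.715]
corner []
detector [(0.57, array([214.2, 236.6]))]
deck [(0.58, array([244.9, 199.5]))]
flask_a_center [(0.59, array([193.1, 266.9])), (0.52, array([262.9, 233.6]))]
solvent_center [(0.92, array([326.5, 130.1]))]
box [(0.98, array([263.8, 169.2]), array([ 482.237, -164.616,   18.   ])), (0.78, array([262.1, 233.3]), array([464.494, 166.951,  18.   ])), (0.74, array([263. , 199.8]), array([472.9  ,   9.509,  18.   ])), (0.68, array([267.8, 152.5]), array([ 475.922, -276.474,   18.   ]))]
```

View pics/top0.png

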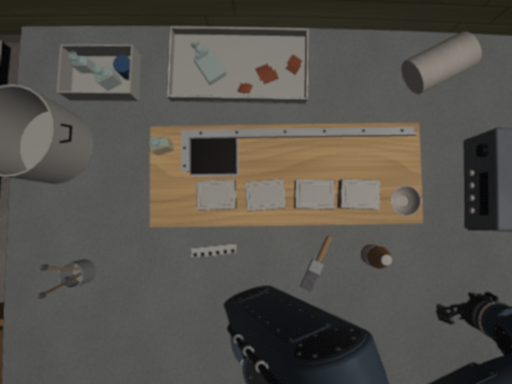

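View pics/side0.png

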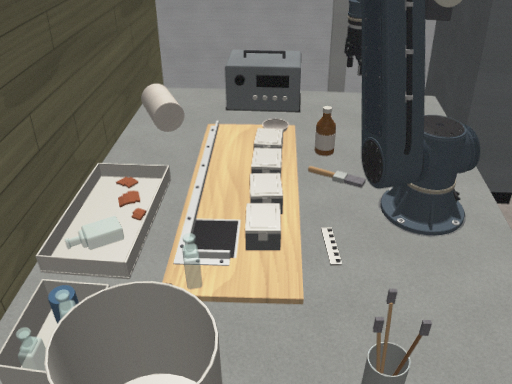

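The top view shows the four lids at about (217,195), (266,195), (316,194) and (360,194). The detector is at (214,156), with the inner corner near (190,138). The flask is at (161,145) and the amber bottle at (378,257). The side view agrees. Next I'll measure the deck and lid poses.

```bash
cat > meas.py <<'E'
from h import *
def boxes(im,d,show=True):
    out=[]
    for r in viewer.silhouettes('top','box_a'):
        if r['p']<.3: continue
        P=cloud('top',r['pixels'],d); zt=np.percentile(P[:,2],85)
        Q=P[abs(P[:,2]-np.median(P[P[:,2]>zt-12][:,2]))<8]
        zl=np.median(Q[:,2])
        rect=cv2.minAreaRect(Q[:,:2].astype(np.float32))
        out.append((r['p'],rect,zl,len(Q)))
        if show: print(round(r['p'],2),np.round(rect[0],1),np.round(rect[1],1),round(rect[2],1),'z',round(zl,1),len(Q),r['centre'])
    return out
E
python3 - <<'E'
from meas import *
im,d=viewer.grab_frame('top')
boxes(im,d)
hsv=cv2.cvtColor(im,cv2.COLOR_RGB2HSV)
m=cv2.inRange(hsv,(8,70,90),(25,255,255))
n,l,s,c=cv2.connectedComponentsWithStats(m); k=1+np.argmax(s[1:,4]); print(s[k])
mm=l==k
cs,_=cv2.findContours(mm.astype(np.uint8),cv2.RETR_EXTERNAL,cv2.CHAIN_APPROX_NONE)
pts=np.array([onz('top',p[0],18)[:2] for p in max(cs,key=len)],np.float32)
r=cv2.minAreaRect(pts); print(r); print(cv2.boxPoints(r))
# detector black
b=cv2.inRange(im,(0,0,0),(45,45,45)); n,l,s,c=cv2.connectedComponentsWithStats(b)
for i in range(1,n):
    if abs(c[i][0]-214)<15 and abs(c[i][1]-156)<15 and s[i,4]>300:
        v,u=np.nonzero(l==i); p=np.array([onz('top',q,18)[:2] for q in zip(u,v)],np.float32); print('det',cv2.minAreaRect(p))
for c in('top','side'):
    viewer.grab_frame(c)
    for L in('flask_a_center','solvent_center','corner','detector','deck'):
        for q in viewer.mark_of(c,L)[:1]: print(c,L,onz(c,q['centre'],{'flask_a_center':68,'solvent_center':85,'deck':0}.get(L,18)),q['p'])
cv2.imwrite('pics/zoom.png',cv2.resize(im[115:235,140:430,::-1],None,fx=2.7,fy=2.7,interpolation=cv2.INTER_CUBIC))
E
```

```text
0.94 [ 467.2 -132.7] [ 88.1 120. ] 1.2 z 85.2 1111 [314.7, 192.6]
0.86 [460.7  21.5] [ 90.  122.3] 6.4 z 85.1 1095 [265.4, 198.6]Traceback (most recent call last):
  File "<stdin>", line 3, in <module>
  File "meas.py", line 6, in boxes
    P=cloud('top',r['pixels'],d); zt=np.percentile(P[:,2],85)
  File "h.py", line 20, in cloud
    return np.array([o+ray(c,(a,b))[1]*d[b,a] for a,b in zip(u,v)])
                       ~~~^^^^^^^^^
  File "h.py", line 6, in ray
    i=K(c); d=np.array([(px[0]-i['cx'])/i['fx'],(px[1]-i['cy'])/i['fy']]); u=d.copy()
  File "h.py", line 4, in K
    i=viewer.camera_info(c); return i
ValueError: time passes only in moves, steps and waits
```

```bash
cat > h.py <<'E'
import numpy as np, cv2, functools
from rig import env, viewer
np.set_printoptions(precision=3,suppress=True)
@functools.lru_cache(None)
def K(c):
    i=viewer.camera_info(c); return np.array([[i['fx'],0,i['cx']],[0,i['fy'],i['cy']],[0,0,1.]]),np.array([i['k1'],0,0,0,0.]),np.array(i['R']),np.array(i['t'])
def rays(c,px):
    k,D,R,t=K(c); u=cv2.undistortPoints(np.asarray(px,float).reshape(-1,1,2),k,D)[:,0]
    return -R.T@t, np.c_[u,np.ones(len(u))]@R
def onz(c,px,z):
    o,d=rays(c,px); q=o+d*((z-o[2])/d[:,2])[:,None]; return q if len(q)>1 else q[0]
def shot(c,n):
    im,d=viewer.grab_frame(c); cv2.imwrite('pics/'+n,im[:,:,::-1]); return im,d
def cloud(c,mask,d):
    v,u=np.nonzero(mask&(d>0)); o,r=rays(c,np.c_[u,v]); return o+r*d[v,u][:,None]
E
python3 - <<'E'
from meas import *
im,d=viewer.grab_frame('top')
boxes(im,d)
hsv=cv2.cvtColor(im,cv2.COLOR_RGB2HSV)
m=cv2.inRange(hsv,(8,70,90),(25,255,255))
n,l,s,c=cv2.connectedComponentsWithStats(m); k=1+np.argmax(s[1:,4]); print(s[k])
cs,_=cv2.findContours((l==k).astype(np.uint8),cv2.RETR_EXTERNAL,cv2.CHAIN_APPROX_NONE)
r=cv2.minAreaRect(onz('top',max(cs,key=len)[:,0],18)[:,:2].astype(np.float32)); print(r); print(cv2.boxPoints(r))
b=cv2.inRange(im,(0,0,0),(45,45,45)); n,l,s,c=cv2.connectedComponentsWithStats(b)
for i in range(1,n):
    if abs(c[i][0]-214)<15 and abs(c[i][1]-156)<15 and s[i,4]>300:
        v,u=np.nonzero(l==i); print('det',cv2.minAreaRect(onz('top',np.c_[u,v],18)[:,:2].astype(np.float32)))
for c in('top','side'):
    viewer.grab_frame(c)
    for L in('flask_a_center','solvent_center','corner','detector','deck'):
        for q in viewer.mark_of(c,L)[:1]: print(c,L,onz(c,q['centre'],{'flask_a_center':68,'solvent_center':85,'deck':0}.get(L,18)),q['p'])
cv2.imwrite('pics/zoom.png',cv2.resize(im[115:235,140:430,::-1],None,fx=2.7,fy=2.7,interpolation=cv2.INTER_CUBIC))
E
```

```text
0.97 [460.6  22.4] [ 90.  123.6] 6.2 z 85.0 1100 [265.9, 196.5]
0.78 [458.  175.6] [ 89.9 123.1] 3.3 z 84.9 1094 [214.9, 194.7]
0.65 [ 467.1 -132.3] [ 87.9 119.6] 1.2 z 85.3 1113 [311.9, 193.6]
0.62 [ 470.2 -278. ] [ 87.9 127.4] 1.1 z 85.3 1091 [359.4, 193.8]
[  150   123   273   104 17494]
((534.3865966796875, -46.8404541015625), (336.86077880859375, 900.9717407226562), 2.0913822650909424)
[[ 349.629  397.199]
 [ 382.508 -503.173]
 [ 719.145 -490.88 ]
 [ 686.265  409.492]]
det ((592.319091796875, 195.19784545898438), (113.64049530029297, 146.6604766845703), 1.4926917552947998)
top flask_a_center [613.206 357.934  68.   ] 0.63
top solvent_center [ 266.092 -327.509   85.   ] 0.83
top corner [637.998 272.029  18.   ] 0.95
top detector [581.637 187.914  18.   ] 0.82
top deck [530.497 -16.483   0.   ] 0.61
side flask_a_center [612.129 373.395  68.   ] 0.7
side solvent_center [ 279.254 -326.312   85.   ] 0.89
side corner [653.998 269.595  18.   ] 0.87
side detector [587.259 203.926  18.   ] 0.94
side deck [529.34  -17.543   0.   ] 0.56
```

View pics/zoom.png

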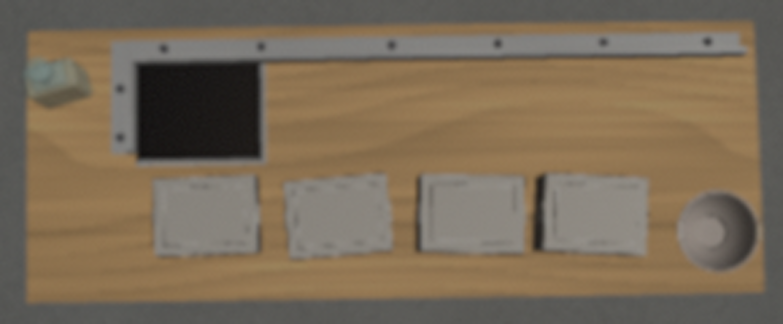

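The deck is turned about +2.1° from the base frame, and the corner is near (645, 272). The lid centres, left to right, are (458,176), (461,22), (467,-132) and (470,-278). I'll square the tool to the deck and go to the rightmost box first.

>>> step_arm --increments '[{"rz": 0.157, "gripper": 1}, {"rz": 0.157}, {"tx": 0.037, "ty": -0.034}, {"tx": 0.037, "ty": -0.034}, {"tx": 0.037, "ty": -0.034}, {"tx": 0.037, "ty": -0.034}, {"tx": 0.037, "ty": -0.034}, {"tx": 0.037, "ty": -0.034}, {"tz": 0.04}, {"tz": 0.04}, {"tz": 0.04}, {}]'

```text
invalid input at $.increments[0]: expected keys tx, ty, tz, rx, ry, rz, gripper
```

>>> step_arm --increments '[{"tx": 0, "ty": 0, "tz": 0, "rx": 0, "ry": 0, "rz": 0.157, "gripper": 1}, {"tx": 0, "ty": 0, "tz": 0, "rx": 0, "ry": 0, "rz": 0.157, "gripper": 1}, {"tx": 0.037, "ty": -0.034, "tz": 0, "rx": 0, "ry": 0, "rz": 0, "gripper": 1}, {"tx": 0.037, "ty": -0.034, "tz": 0, "rx": 0, "ry": 0, "rz": 0, "gripper": 1}, {"tx": 0.037, "ty": -0.034, "tz": 0, "rx": 0, "ry": 0, "rz": 0, "gripper": 1}, {"tx": 0.037, "ty": -0.034, "tz": 0, "rx": 0, "ry": 0, "rz": 0, "gripper": 1}, {"tx": 0.037, "ty": -0.034, "tz": 0, "rx": 0, "ry": 0, "rz": 0, "gripper": 1}, {"tx": 0.037, "ty": -0.034, "tz": 0, "rx": 0, "ry": 0, "rz": 0, "gripper": 1}, {"tx": 0, "ty": 0, "tz": 0.04, "rx": 0, "ry": 0, "rz": 0, "gripper": 1}, {"tx": 0, "ty": 0, "tz": 0.04, "rx": 0, "ry": 0, "rz": 0, "gripper": 1}, {"tx": 0, "ty": 0, "tz": 0.04, "rx": 0, "ry": 0, "rz": 0, "gripper": 1}, {"tx": 0, "ty": 0, "tz": 0, "rx": 0, "ry": 0, "rz": 0, "gripper": 1}]'

```text
clock: 3.0
eef_pos: [392.5, -280.5, 109.3]
eef_rot: [-0.002, 1.0, 0.017, -0.002]
ft_force: [-0.0, -0.6, 0.1]
gripper_width: 85.6
grasp_force: 0.0
```

>>> step_arm --increments '[{"tx": 0, "ty": 0, "tz": 0.04, "rx": 0, "ry": 0, "rz": 0, "gripper": 1}, {"tx": 0, "ty": 0, "tz": 0.039, "rx": 0, "ry": 0, "rz": 0, "gripper": 1}, {"tx": 0.01, "ty": 0, "tz": 0, "rx": 0, "ry": 0, "rz": 0, "gripper": 1}, {"tx": 0.003, "ty": 0, "tz": 0, "rx": 0, "ry": 0, "rz": 0, "gripper": 1}, {"tx": 0.003, "ty": 0, "tz": 0, "rx": 0, "ry": 0, "rz": 0, "gripper": 1}, {"tx": 0.003, "ty": 0, "tz": 0, "rx": 0, "ry": 0, "rz": 0, "gripper": 1}, {"tx": 0.003, "ty": 0, "tz": 0, "rx": 0, "ry": 0, "rz": 0, "gripper": 1}, {"tx": 0.003, "ty": 0, "tz": 0, "rx": 0, "ry": 0, "rz": 0, "gripper": 1}, {"tx": 0.003, "ty": 0, "tz": 0, "rx": 0, "ry": 0, "rz": 0, "gripper": 1}, {"tx": 0.003, "ty": 0, "tz": 0, "rx": 0, "ry": 0, "rz": 0, "gripper": 1}, {"tx": 0.003, "ty": 0, "tz": 0, "rx": 0, "ry": 0, "rz": 0, "gripper": 1}]'

```text
clock: 4.38
eef_pos: [428.1, -280.4, 32.2]
eef_rot: [-0.0, 1.0, 0.017, -0.0]
ft_force: [-1.9, 0.7, 1.6]
gripper_width: 85.6
grasp_force: 1.2
```

>>> step_arm --increments '[{"tx": 0.003, "ty": 0, "tz": 0, "rx": 0, "ry": 0, "rz": 0, "gripper": 1}, {"tx": 0.003, "ty": 0, "tz": 0, "rx": 0, "ry": 0, "rz": 0, "gripper": 1}, {"tx": 0.003, "ty": 0, "tz": 0, "rx": 0, "ry": 0, "rz": 0, "gripper": 1}]'

```text
clock: 4.75
eef_pos: [437.4, -280.2, 32.2]
eef_rot: [-0.0, 1.0, 0.017, 0.0]
ft_force: [-1.5, 0.4, -0.5]
gripper_width: 85.6
grasp_force: 0.7
```

>>> step_arm --increments '[{"tx": -0.045, "ty": 0, "tz": 0, "rx": 0, "ry": 0, "rz": 0, "gripper": 1}, {"tx": 0, "ty": -0.0485, "tz": 0, "rx": 0, "ry": 0, "rz": 0, "gripper": 1}, {"tx": 0, "ty": -0.0485, "tz": 0, "rx": 0, "ry": 0, "rz": 0, "gripper": 1}, {"tx": 0, "ty": -0.0485, "tz": 0, "rx": 0, "ry": 0, "rz": 0, "gripper": 1}, {"tx": 0.012, "ty": 0, "tz": 0, "rx": 0, "ry": 0, "rz": 0, "gripper": 1}, {"tx": 0.004, "ty": 0, "tz": 0, "rx": 0, "ry": 0, "rz": 0, "gripper": 1}, {"tx": 0.004, "ty": 0, "tz": 0, "rx": 0, "ry": 0, "rz": 0, "gripper": 1}, {"tx": 0.004, "ty": 0, "tz": 0, "rx": 0, "ry": 0, "rz": 0, "gripper": 1}, {"tx": 0.004, "ty": 0, "tz": 0, "rx": 0, "ry": 0, "rz": 0, "gripper": 1}, {"tx": 0.003, "ty": 0, "tz": 0, "rx": 0, "ry": 0, "rz": 0, "gripper": 1}, {"tx": 0.003, "ty": 0, "tz": 0, "rx": 0, "ry": 0, "rz": 0, "gripper": 1}, {"tx": 0.003, "ty": 0, "tz": 0, "rx": 0, "ry": 0, "rz": 0, "gripper": 1}]'

```text
clock: 6.25
eef_pos: [424.0, -135.0, 32.2]
eef_rot: [-0.0, 1.0, 0.017, -0.0]
ft_force: [-2.0, 0.4, -0.9]
gripper_width: 85.7
grasp_force: 0.8
```

>>> step_arm --increments '[{"tx": 0.003, "ty": 0, "tz": 0, "rx": 0, "ry": 0, "rz": 0, "gripper": 1}, {"tx": 0.003, "ty": 0, "tz": 0, "rx": 0, "ry": 0, "rz": 0, "gripper": 1}]'

```text
clock: 6.5
eef_pos: [430.2, -134.8, 32.2]
eef_rot: [-0.0, 1.0, 0.017, -0.0]
ft_force: [-1.2, 0.1, -1.2]
gripper_width: 85.5
grasp_force: 0.7
```

>>> step_arm --increments '[{"tx": -0.048, "ty": 0, "tz": 0, "rx": 0, "ry": 0, "rz": 0, "gripper": 1}, {"tx": 0, "ty": -0.052, "tz": 0, "rx": 0, "ry": 0, "rz": 0, "gripper": 1}, {"tx": 0, "ty": -0.052, "tz": 0, "rx": 0, "ry": 0, "rz": 0, "gripper": 1}, {"tx": 0, "ty": -0.052, "tz": 0, "rx": 0, "ry": 0, "rz": 0, "gripper": 1}, {"tx": 0.012, "ty": 0, "tz": 0, "rx": 0, "ry": 0, "rz": 0, "gripper": 1}, {"tx": 0.004, "ty": 0, "tz": 0, "rx": 0, "ry": 0, "rz": 0, "gripper": 1}, {"tx": 0.004, "ty": 0, "tz": 0, "rx": 0, "ry": 0, "rz": 0, "gripper": 1}, {"tx": 0.004, "ty": 0, "tz": 0, "rx": 0, "ry": 0, "rz": 0, "gripper": 1}, {"tx": 0.004, "ty": 0, "tz": 0, "rx": 0, "ry": 0, "rz": 0, "gripper": 1}, {"tx": 0.004, "ty": 0, "tz": 0, "rx": 0, "ry": 0, "rz": 0, "gripper": 1}, {"tx": 0.004, "ty": 0, "tz": 0, "rx": 0, "ry": 0, "rz": 0, "gripper": 1}, {"tx": 0.003, "ty": 0, "tz": 0, "rx": 0, "ry": 0, "rz": 0, "gripper": 1}]'

```text
clock: 8.0
eef_pos: [416.0, 16.9, 32.3]
eef_rot: [-0.002, 1.0, 0.02, -0.0]
ft_force: [-1.0, 0.3, 0.2]
gripper_width: 85.6
grasp_force: 0.5
```

>>> step_arm --increments '[{"tx": 0.003, "ty": 0, "tz": 0, "rx": 0, "ry": 0, "rz": 0, "gripper": 1}, {"tx": 0.003, "ty": 0, "tz": 0, "rx": 0, "ry": 0, "rz": 0, "gripper": 1}]'

```text
clock: 8.25
eef_pos: [421.8, 17.1, 32.3]
eef_rot: [-0.002, 1.0, 0.02, -0.0]
ft_force: [-1.2, -0.5, -0.2]
gripper_width: 85.1
grasp_force: 0.8
```

>>> step_arm --increments '[{"tx": -0.045, "ty": 0, "tz": 0, "rx": 0, "ry": 0, "rz": 0, "gripper": 1}, {"tx": 0, "ty": -0.052, "tz": 0, "rx": 0, "ry": 0, "rz": 0, "gripper": 1}, {"tx": 0, "ty": -0.052, "tz": 0, "rx": 0, "ry": 0, "rz": 0, "gripper": 1}, {"tx": 0, "ty": -0.053, "tz": 0, "rx": 0, "ry": 0, "rz": 0, "gripper": 1}, {"tx": 0.018, "ty": 0, "tz": 0, "rx": 0, "ry": 0, "rz": 0, "gripper": 1}, {"tx": 0.004, "ty": 0, "tz": 0, "rx": 0, "ry": 0, "rz": 0, "gripper": 1}, {"tx": 0.004, "ty": 0, "tz": 0, "rx": 0, "ry": 0, "rz": 0, "gripper": 1}, {"tx": 0.004, "ty": 0, "tz": 0, "rx": 0, "ry": 0, "rz": 0, "gripper": 1}, {"tx": 0.004, "ty": 0, "tz": 0, "rx": 0, "ry": 0, "rz": 0, "gripper": 1}, {"tx": 0.004, "ty": 0, "tz": 0, "rx": 0, "ry": 0, "rz": 0, "gripper": 1}, {"tx": 0.004, "ty": 0, "tz": 0, "rx": 0, "ry": 0, "rz": 0, "gripper": 1}, {"tx": 0.003, "ty": 0, "tz": 0, "rx": 0, "ry": 0, "rz": 0, "gripper": 1}]'

```text
clock: 9.75
eef_pos: [417.3, 83.5, 36.4]
eef_rot: [-0.04, 0.997, 0.07, -0.006]
ft_force: [-9.3, -3.5, 6.8]
gripper_width: 85.3
grasp_force: 4.8
```

>>> step_arm --increments '[{"tx": 0.003, "ty": 0, "tz": 0, "rx": 0, "ry": 0, "rz": 0, "gripper": 1}, {"tx": 0.003, "ty": 0, "tz": 0, "rx": 0, "ry": 0, "rz": 0, "gripper": 1}]'

```text
clock: 10.0
eef_pos: [423.2, 84.2, 36.4]
eef_rot: [-0.04, 0.997, 0.07, -0.006]
ft_force: [-10.0, -4.7, 6.8]
gripper_width: 85.7
grasp_force: 4.7
```

Run:
```python
from meas import *
s=env.state(); print(s['joint_positions'],s['eef_pos'],s['eef_rot'],s['ft_force'])
im,d=shot('top','t1.png'); boxes(im,d)
```

```text
[ 0.14   0.25  -0.557  0.77   0.08   3.141] [423.217  84.189  36.403] [-0.04   0.997  0.07  -0.006] [-10.023  -4.684   6.775]
0.96 [462.7 181.3] [ 90.7 119. ] 3.9 z 85.2 702 [206.9, 196.0]
0.69 [ 482.7 -131.1] [ 88.2 122.9] 1.1 z 85.2 1115 [315.0, 191.0]
0.68 [ 489.  -274.4] [ 88.4 126. ] 1.3 z 85.2 1120 [359.5, 185.7]
0.6 [482.5  17.7] [ 88.3 119. ] 1.5 z 84.9 381 [278.9, 184.5]
```

View pics/t1.png

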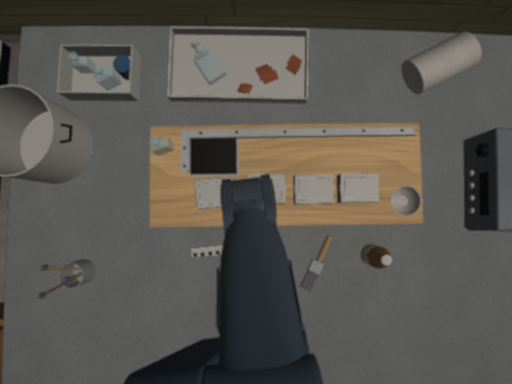

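Joint 6 hit its range, so the lateral move stopped early and the fingers touched two boxes, gently. All four still stand square in the row. I'll back off, lift, and turn the tool half a turn.

>>> step_arm --increments '[{"tx": -0.04, "ty": 0, "tz": 0, "rx": 0, "ry": 0, "rz": 0, "gripper": 1}, {"tx": 0, "ty": 0, "tz": -0.04, "rx": 0, "ry": 0, "rz": 0, "gripper": 1}, {"tx": 0, "ty": 0, "tz": -0.04, "rx": 0, "ry": 0, "rz": -0.18, "gripper": 1}, {"tx": 0, "ty": 0, "tz": 0, "rx": 0, "ry": 0, "rz": -0.18, "gripper": 1}, {"tx": 0, "ty": 0, "tz": 0, "rx": 0, "ry": 0, "rz": -0.18, "gripper": 1}, {"tx": 0, "ty": 0, "tz": 0, "rx": 0, "ry": 0, "rz": -0.18, "gripper": 1}, {"tx": 0, "ty": 0, "tz": 0, "rx": 0, "ry": 0, "rz": -0.18, "gripper": 1}, {"tx": 0, "ty": 0, "tz": 0, "rx": 0, "ry": 0, "rz": -0.18, "gripper": 1}, {"tx": 0, "ty": 0, "tz": 0, "rx": 0, "ry": 0, "rz": -0.18, "gripper": 1}, {"tx": 0, "ty": 0, "tz": 0, "rx": 0, "ry": 0, "rz": -0.18, "gripper": 1}, {"tx": 0, "ty": 0, "tz": 0, "rx": 0, "ry": 0, "rz": -0.18, "gripper": 1}]'

```text
clock: 11.48
eef_pos: [387.3, 72.8, 116.7]
eef_rot: [-0.03, 0.634, 0.772, 0.027]
ft_force: [-0.0, 0.3, 0.2]
gripper_width: 85.4
grasp_force: 0.0
```

>>> step_arm --increments '[{"tx": 0, "ty": 0, "tz": 0, "rx": 0, "ry": 0, "rz": -0.18, "gripper": 1}, {"tx": 0, "ty": 0, "tz": 0, "rx": 0, "ry": 0, "rz": -0.18, "gripper": 1}, {"tx": 0, "ty": 0, "tz": 0, "rx": 0, "ry": 0, "rz": -0.18, "gripper": 1}, {"tx": 0, "ty": 0, "tz": 0, "rx": 0, "ry": 0, "rz": -0.18, "gripper": 1}, {"tx": 0, "ty": 0, "tz": 0, "rx": 0, "ry": 0, "rz": -0.18, "gripper": 1}, {"tx": 0, "ty": 0, "tz": 0, "rx": 0, "ry": 0, "rz": -0.18, "gripper": 1}, {"tx": 0, "ty": 0, "tz": 0, "rx": 0, "ry": 0, "rz": -0.18, "gripper": 1}, {"tx": 0, "ty": 0, "tz": 0, "rx": 0, "ry": 0, "rz": 0, "gripper": 1}]'

```text
clock: 12.48
eef_pos: [387.3, 72.8, 116.7]
eef_rot: [-0.009, 0.061, 0.997, 0.039]
ft_force: [0.3, 0.8, -0.0]
gripper_width: 85.4
grasp_force: 0.0
```

```bash
cat > fix.py <<'E'
from h import *
import sys
from scipy.spatial.transform import Rotation as R
def fix(yaw):
    s=env.state(); q=s['eef_rot']; A=R.from_quat(np.r_[q[1:],q[0]])
    T=R.from_euler('z',yaw)*R.from_euler('x',np.pi)
    print(s['joint_positions'],s['eef_pos'],s['ft_force'],'corr',(A.inv()*T).as_rotvec())
fix(float(sys.argv[1]))
E
python3 fix.py 3.178
```

```text
[ 0.123  0.094 -0.508  0.972  0.08   0.246] [387.287  72.835 116.705] [ 0.336  0.78  -0.017] corr [ 0.079 -0.016 -0.158]
```

>>> step_arm --increments '[{"tx": 0, "ty": 0, "tz": 0, "rx": 0.079, "ry": -0.016, "rz": -0.158, "gripper": 1}, {"tx": 0.012, "ty": 0.034, "tz": 0, "rx": 0, "ry": 0, "rz": 0, "gripper": 1}, {"tx": 0.012, "ty": 0.034, "tz": 0, "rx": 0, "ry": 0, "rz": 0, "gripper": 1}, {"tx": 0, "ty": 0.034, "tz": 0, "rx": 0, "ry": 0, "rz": 0, "gripper": 1}, {"tx": 0, "ty": 0, "tz": 0, "rx": 0, "ry": 0, "rz": 0, "gripper": 1}]'

```text
clock: 13.1
eef_pos: [359.5, 175.6, 116.7]
eef_rot: [0.0, -0.018, 1.0, 0.0]
ft_force: [-0.2, 0.3, 0.5]
gripper_width: 85.7
grasp_force: 0.0
```

```bash
python3 fix.py 3.178
python3 - <<'E'
from meas import *
im,d=shot('top','t2.png'); boxes(im,d)
E
```

```text
[ 0.454  0.102 -0.496  0.973 -0.     0.419] [359.534 175.601 116.733] [-0.186  0.305  0.499] corr [ 0.     0.001 -0.001]
0.92 [ 488.9 -274.3] [ 88.2 125.9] 1.4 z 85.2 1121 [358.2, 186.2]
0.84 [464.2 179.5] [ 90.  124.4] 7.1 z 85.0 1038 [216.0, 194.1]
0.77 [ 482.8 -131.1] [ 88.1 123.1] 1.2 z 85.1 1112 [314.1, 190.6]
0.57 [482.6  19.5] [ 88.  122.3] 1.0 z 85.1 1093 [267.6, 190.6]
```

>>> step_arm --increments '[{"tx": 0, "ty": 0, "tz": 0.043, "rx": 0, "ry": 0, "rz": 0, "gripper": 1}, {"tx": 0, "ty": 0, "tz": 0.042, "rx": 0, "ry": 0, "rz": 0, "gripper": 1}, {"tx": -0.038, "ty": 0, "tz": 0, "rx": 0, "ry": 0, "rz": 0, "gripper": 1}, {"tx": -0.003, "ty": 0, "tz": 0, "rx": 0, "ry": 0, "rz": 0, "gripper": 1}, {"tx": -0.003, "ty": 0, "tz": 0, "rx": 0, "ry": 0, "rz": 0, "gripper": 1}, {"tx": -0.003, "ty": 0, "tz": 0, "rx": 0, "ry": 0, "rz": 0, "gripper": 1}, {"tx": -0.003, "ty": 0, "tz": 0, "rx": 0, "ry": 0, "rz": 0, "gripper": 1}, {"tx": -0.003, "ty": 0, "tz": 0, "rx": 0, "ry": 0, "rz": 0, "gripper": 1}, {"tx": -0.003, "ty": 0, "tz": 0, "rx": 0, "ry": 0, "rz": 0, "gripper": 1}, {"tx": -0.003, "ty": 0, "tz": 0, "rx": 0, "ry": 0, "rz": 0, "gripper": 1}, {"tx": -0.003, "ty": 0, "tz": 0, "rx": 0, "ry": 0, "rz": 0, "gripper": 1}]'

```text
clock: 14.58
eef_pos: [419.9, 176.6, 31.7]
eef_rot: [-0.001, -0.019, 1.0, 0.0]
ft_force: [-6.0, 2.1, 4.0]
gripper_width: 85.4
grasp_force: 3.2
```

>>> step_arm --increments '[{"tx": -0.004, "ty": 0, "tz": 0, "rx": 0, "ry": 0, "rz": 0, "gripper": 1}, {"tx": -0.004, "ty": 0, "tz": 0, "rx": 0, "ry": 0, "rz": 0, "gripper": 1}, {"tx": -0.004, "ty": 0, "tz": 0, "rx": 0, "ry": 0, "rz": 0, "gripper": 1}]'

```text
clock: 14.95
eef_pos: [431.0, 176.3, 31.6]
eef_rot: [-0.002, -0.019, 1.0, -0.0]
ft_force: [-8.9, 0.2, 6.3]
gripper_width: 85.4
grasp_force: 4.6
```

The left box resists with about 6 to 9 N against 1 to 2 N for the others, so it is the heavy one. I'll lower the contact point and keep pushing it towards the fence.

>>> step_arm --increments '[{"tx": 0.004, "ty": 0, "tz": 0, "rx": 0, "ry": 0, "rz": 0, "gripper": 1}, {"tx": 0, "ty": 0, "tz": 0.008, "rx": 0, "ry": 0, "rz": 0, "gripper": 1}, {"tx": -0.004, "ty": 0, "tz": 0, "rx": 0, "ry": 0, "rz": 0, "gripper": 1}, {"tx": -0.004, "ty": 0, "tz": 0, "rx": 0, "ry": 0, "rz": 0, "gripper": 1}, {"tx": -0.004, "ty": 0, "tz": 0, "rx": 0, "ry": 0, "rz": 0, "gripper": 1}, {"tx": -0.004, "ty": 0, "tz": 0, "rx": 0, "ry": 0, "rz": 0, "gripper": 1}]'

```text
clock: 15.7
eef_pos: [445.6, 177.0, 23.6]
eef_rot: [-0.0, -0.019, 1.0, -0.0]
ft_force: [-5.2, -0.2, -1.5]
gripper_width: 85.3
grasp_force: 0.0
```

>>> step_arm --increments '[{"tx": -0.005, "ty": 0, "tz": 0, "rx": 0, "ry": 0, "rz": 0, "gripper": 1}, {"tx": -0.005, "ty": 0, "tz": 0, "rx": 0, "ry": 0, "rz": 0, "gripper": 1}, {"tx": -0.005, "ty": 0, "tz": 0, "rx": 0, "ry": 0, "rz": 0, "gripper": 1}, {"tx": -0.005, "ty": 0, "tz": 0, "rx": 0, "ry": 0, "rz": 0, "gripper": 1}]'

```text
clock: 16.2
eef_pos: [465.8, 177.8, 23.7]
eef_rot: [0.0, -0.019, 1.0, -0.0]
ft_force: [-4.4, 0.4, -2.0]
gripper_width: 85.5
grasp_force: 0.0
```

Run:
```python
from meas import *
im,d=shot('top','t3.png'); boxes(im,d)
im,d=shot('side','s3.png')
cv2.imwrite('pics/s3z.png',cv2.resize(im[100:300,160:340,::-1],None,fx=3,fy=3))
```

```text
0.9 [522.1 148.9] [86.2 65.6] 2.1 z 85.7 441 [226.7, 172.5]
0.84 [482.5  19.5] [ 88.  122.3] 1.2 z 85.0 1092 [267.7, 187.4]
0.66 [ 482.7 -131. ] [ 88.3 122.8] 1.1 z 85.2 1106 [312.8, 188.3]
0.63 [ 489.  -274.4] [ 88.4 126. ] 1.3 z 85.3 1118 [359.0, 187.4]
```

View pics/s3z.png

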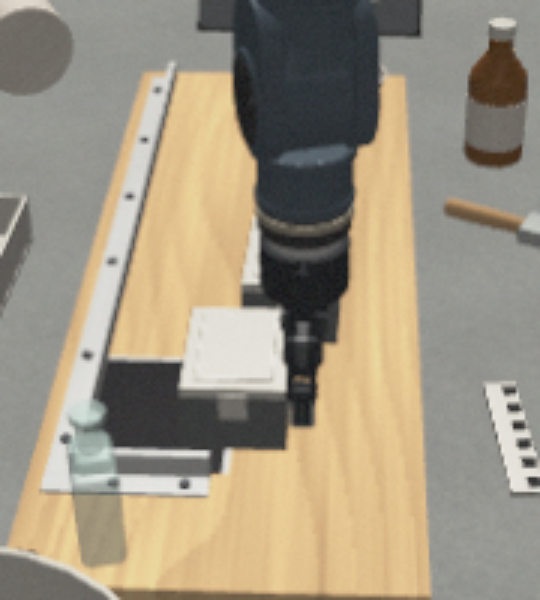

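The box is square and sits flat, partly on the detector. Pushing on.

>>> step_arm --increments '[{"tx": -0.006, "ty": 0, "tz": 0, "rx": 0, "ry": 0, "rz": 0, "gripper": 1}, {"tx": -0.006, "ty": 0, "tz": 0, "rx": 0, "ry": 0, "rz": 0, "gripper": 1}, {"tx": -0.006, "ty": 0, "tz": 0, "rx": 0, "ry": 0, "rz": 0, "gripper": 1}, {"tx": -0.006, "ty": 0, "tz": 0, "rx": 0, "ry": 0, "rz": 0, "gripper": 1}, {"tx": -0.006, "ty": 0, "tz": 0, "rx": 0, "ry": 0, "rz": 0, "gripper": 1}, {"tx": -0.006, "ty": 0, "tz": 0, "rx": 0, "ry": 0, "rz": 0, "gripper": 1}, {"tx": -0.006, "ty": 0, "tz": 0, "rx": 0, "ry": 0, "rz": 0, "gripper": 1}, {"tx": -0.006, "ty": 0, "tz": 0, "rx": 0, "ry": 0, "rz": 0, "gripper": 1}, {"tx": -0.006, "ty": 0, "tz": 0, "rx": 0, "ry": 0, "rz": 0, "gripper": 1}, {"tx": -0.006, "ty": 0, "tz": 0, "rx": 0, "ry": 0, "rz": 0, "gripper": 1}, {"tx": -0.005, "ty": 0, "tz": 0, "rx": 0, "ry": 0, "rz": 0, "gripper": 1}]'

```text
clock: 17.73
eef_pos: [530.1, 180.1, 23.7]
eef_rot: [-0.0, -0.019, 1.0, -0.0]
ft_force: [-5.8, -1.0, 1.6]
gripper_width: 85.4
grasp_force: 0.0
```

>>> step_arm --increments '[{"tx": -0.003, "ty": 0, "tz": 0, "rx": 0, "ry": 0, "rz": 0, "gripper": 1}, {"tx": -0.003, "ty": 0, "tz": 0, "rx": 0, "ry": 0, "rz": 0, "gripper": 1}]'

```text
clock: 17.98
eef_pos: [535.8, 180.4, 23.7]
eef_rot: [-0.0, -0.019, 1.0, -0.0]
ft_force: [-7.1, -0.6, 1.7]
gripper_width: 85.4
grasp_force: 0.0
```

>>> step_arm --increments '[{"tx": -0.002, "ty": 0, "tz": 0, "rx": 0, "ry": 0, "rz": 0, "gripper": 1}, {"tx": -0.002, "ty": 0, "tz": 0, "rx": 0, "ry": 0, "rz": 0, "gripper": 1}]'

```text
clock: 18.23
eef_pos: [539.8, 180.5, 23.8]
eef_rot: [-0.0, -0.019, 1.0, -0.0]
ft_force: [-5.8, -0.4, 2.0]
gripper_width: 85.3
grasp_force: 0.0
```

>>> step_arm --increments '[{"tx": -0.0015, "ty": 0, "tz": 0, "rx": 0, "ry": 0, "rz": 0, "gripper": 1}, {"tx": -0.0015, "ty": 0, "tz": 0, "rx": 0, "ry": 0, "rz": 0, "gripper": 1}]'

```text
clock: 18.48
eef_pos: [542.8, 180.7, 23.8]
eef_rot: [-0.0, -0.019, 1.0, -0.0]
ft_force: [-6.5, -1.0, 0.8]
gripper_width: 85.4
grasp_force: 0.0
```

>>> step_arm --increments '[{"tx": -0.0015, "ty": 0, "tz": 0, "rx": 0, "ry": 0, "rz": 0, "gripper": 1}]'

```text
clock: 18.6
eef_pos: [544.3, 180.7, 23.7]
eef_rot: [-0.0, -0.019, 1.0, -0.0]
ft_force: [-6.4, -0.4, 1.0]
gripper_width: 85.5
grasp_force: 0.0
```

>>> step_arm --increments '[{"tx": -0.0015, "ty": 0, "tz": 0, "rx": 0, "ry": 0, "rz": 0, "gripper": 1}]'

```text
clock: 18.73
eef_pos: [545.8, 180.7, 23.7]
eef_rot: [-0.0, -0.019, 1.0, -0.0]
ft_force: [-6.1, -0.2, 1.4]
gripper_width: 85.5
grasp_force: 0.0
```

>>> step_arm --increments '[{"tx": -0.0015, "ty": 0, "tz": 0, "rx": 0, "ry": 0, "rz": 0, "gripper": 1}]'

```text
clock: 18.85
eef_pos: [547.3, 180.8, 23.7]
eef_rot: [-0.0, -0.019, 1.0, -0.0]
ft_force: [-5.8, -0.6, 2.3]
gripper_width: 85.8
grasp_force: 0.0
```

>>> step_arm --increments '[{"tx": -0.001, "ty": 0, "tz": 0, "rx": 0, "ry": 0, "rz": 0, "gripper": 1}]'

```text
clock: 18.98
eef_pos: [548.2, 180.9, 23.7]
eef_rot: [-0.0, -0.019, 1.0, -0.0]
ft_force: [-8.7, -0.0, 4.3]
gripper_width: 85.2
grasp_force: 0.0
```

Run:
```python
from meas import *
im,d=shot('top','t4.png'); boxes(im,d); print(env.state()['ft_force'])
cv2.imwrite('pics/t4z.png',cv2.resize(im[115:235,140:300,::-1],None,fx=4,fy=4))
```

```text
0.95 [604.5 144.5] [86.8 47.5] 2.1 z 84.5 344 [226.9, 148.3]
0.94 [ 489.  -274.1] [ 88.3 126. ] 1.2 z 85.4 1117 [357.8, 187.9]
0.92 [482.6  19.5] [ 88.  122.3] 1.2 z 85.0 1078 [267.5, 188.1]
0.83 [ 482.7 -130.6] [ 88.2 121.8] 1.2 z 85.1 1091 [310.9, 191.0]
[-6.459  0.405  1.077]
```

View pics/t4z.png

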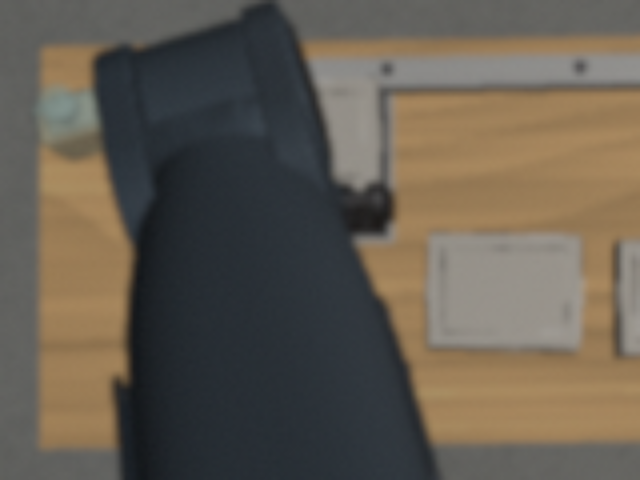

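The box is against the fence, or within about 2 mm. I'll retreat, lift, turn a quarter turn, and come down on its right side.

>>> step_arm --increments '[{"tx": 0.02, "ty": 0, "tz": 0, "rx": 0, "ry": 0, "rz": 0, "gripper": 1}, {"tx": 0, "ty": 0, "tz": -0.05, "rx": 0, "ry": 0, "rz": 0, "gripper": 1}, {"tx": 0, "ty": 0, "tz": -0.05, "rx": 0, "ry": 0, "rz": 0, "gripper": -0.06}, {"tx": 0, "ty": 0, "tz": 0, "rx": 0, "ry": 0, "rz": 0.175, "gripper": -0.06}, {"tx": 0, "ty": 0, "tz": 0, "rx": 0, "ry": 0, "rz": 0.175, "gripper": -0.06}, {"tx": 0, "ty": 0, "tz": 0, "rx": 0, "ry": 0, "rz": 0.175, "gripper": -0.06}, {"tx": 0, "ty": 0, "tz": 0, "rx": 0, "ry": 0, "rz": 0.175, "gripper": -0.06}, {"tx": 0, "ty": 0, "tz": 0, "rx": 0, "ry": 0, "rz": 0.175, "gripper": -0.06}, {"tx": 0, "ty": 0, "tz": 0, "rx": 0, "ry": 0, "rz": 0.175, "gripper": -0.06}, {"tx": 0, "ty": 0, "tz": 0, "rx": 0, "ry": 0, "rz": 0.175, "gripper": -0.06}, {"tx": 0, "ty": 0, "tz": 0, "rx": 0, "ry": 0, "rz": 0.175, "gripper": -0.06}, {"tx": 0, "ty": 0, "tz": 0, "rx": 0, "ry": 0, "rz": 0.171, "gripper": -0.06}]'

```text
clock: 20.58
eef_pos: [530.0, 180.4, 124.2]
eef_rot: [0.001, 0.696, 0.718, 0.001]
ft_force: [0.3, -0.8, -0.2]
gripper_width: 39.9
grasp_force: 0.0
```

>>> step_arm --increments '[{"tx": -0.049, "ty": 0.037, "tz": 0, "rx": 0, "ry": 0, "rz": 0, "gripper": -0.06}, {"tx": -0.049, "ty": 0.037, "tz": 0, "rx": 0, "ry": 0, "rz": 0, "gripper": -0.06}, {"tx": 0, "ty": 0, "tz": 0, "rx": 0, "ry": 0, "rz": 0, "gripper": -0.06}]'

```text
clock: 20.95
eef_pos: [609.8, 81.8, 123.9]
eef_rot: [0.002, 0.695, 0.719, 0.001]
ft_force: [-0.8, 0.3, 0.0]
gripper_width: 40.2
grasp_force: 0.0
```

```bash
python3 fix.py 1.607
python3 - <<'E'
from meas import *
im,d=shot('top','t5.png'); boxes(im,d)
E
```

```text
[ 0.134  0.44   0.007  1.134 -0.001  1.672] [609.772  81.803 123.908] [-0.776  0.277  0.031] corr [ 0.004  0.001 -0.003]
0.92 [ 482.7 -129.4] [ 88.2 119.2] 1.2 z 85.2 1099 [314.5, 188.7]
0.69 [ 489.  -274.1] [ 88.2 125.6] 1.3 z 85.1 1123 [359.9, 186.1]
0.61 [601.7 217.5] [90.4 49.3] 1.4 z 84.6 416 [202.8, 149.7]
```

>>> step_arm --increments '[{"tx": 0, "ty": -0.006, "tz": 0.05, "rx": 0.004, "ry": 0, "rz": -0.003, "gripper": -0.06}, {"tx": 0, "ty": 0, "tz": 0.048, "rx": 0, "ry": 0, "rz": 0, "gripper": -0.06}, {"tx": 0.018, "ty": 0, "tz": 0, "rx": 0, "ry": 0, "rz": 0, "gripper": -0.06}, {"tx": 0.004, "ty": 0, "tz": 0, "rx": 0, "ry": 0, "rz": 0, "gripper": -0.06}, {"tx": 0.004, "ty": 0, "tz": 0, "rx": 0, "ry": 0, "rz": 0, "gripper": -0.06}, {"tx": 0.004, "ty": 0, "tz": 0, "rx": 0, "ry": 0, "rz": 0, "gripper": -0.06}, {"tx": 0.004, "ty": 0, "tz": 0, "rx": 0, "ry": 0, "rz": 0, "gripper": -0.06}, {"tx": 0.004, "ty": 0, "tz": 0, "rx": 0, "ry": 0, "rz": 0, "gripper": -0.06}, {"tx": 0.003, "ty": 0, "tz": 0, "rx": 0, "ry": 0, "rz": 0, "gripper": -0.06}]'

```text
clock: 22.18
eef_pos: [599.5, 125.4, 27.6]
eef_rot: [-0.0, 0.693, 0.721, -0.001]
ft_force: [0.1, -7.2, 1.6]
gripper_width: 40.4
grasp_force: 0.0
```

>>> step_arm --increments '[{"tx": 0.003, "ty": 0, "tz": 0, "rx": 0, "ry": 0, "rz": 0, "gripper": -0.06}, {"tx": 0.003, "ty": 0, "tz": 0, "rx": 0, "ry": 0, "rz": 0, "gripper": -0.06}, {"tx": 0.003, "ty": 0, "tz": 0, "rx": 0, "ry": 0, "rz": 0, "gripper": -0.06}]'

```text
clock: 22.55
eef_pos: [599.2, 134.3, 27.6]
eef_rot: [-0.0, 0.693, 0.721, -0.001]
ft_force: [-0.7, -6.6, 1.4]
gripper_width: 40.2
grasp_force: 0.0
```

>>> step_arm --increments '[{"tx": 0.003, "ty": 0, "tz": 0, "rx": 0, "ry": 0, "rz": 0, "gripper": -0.06}, {"tx": 0.003, "ty": 0, "tz": 0, "rx": 0, "ry": 0, "rz": 0, "gripper": -0.06}]'

```text
clock: 22.8
eef_pos: [598.8, 138.7, 27.6]
eef_rot: [0.001, 0.694, 0.72, -0.002]
ft_force: [-2.6, -24.6, 6.2]
gripper_width: 40.3
grasp_force: 0.0
```

The force jumped to 24.6 N, so the box is against the end stop. I'll back off and look.

>>> step_arm --increments '[{"tx": -0.02, "ty": 0, "tz": 0, "rx": 0, "ry": 0, "rz": 0, "gripper": -0.06}, {"tx": 0, "ty": 0, "tz": -0.06, "rx": 0, "ry": 0, "rz": 0, "gripper": -0.06}, {"tx": 0, "ty": 0, "tz": -0.06, "rx": 0, "ry": 0, "rz": 0, "gripper": -0.06}, {"tx": -0.06, "ty": 0, "tz": 0, "rx": 0, "ry": 0, "rz": 0, "gripper": -0.06}, {"tx": -0.06, "ty": -0.04, "tz": 0, "rx": 0, "ry": 0, "rz": 0, "gripper": -0.06}, {"tx": -0.04, "ty": -0.04, "tz": 0, "rx": 0, "ry": 0, "rz": 0, "gripper": -0.06}, {"tx": 0, "ty": 0, "tz": 0, "rx": 0, "ry": 0, "rz": 0, "gripper": -0.06}]'

```text
clock: 23.68
eef_pos: [528.8, -36.6, 147.5]
eef_rot: [-0.001, 0.694, 0.72, -0.001]
ft_force: [-0.4, 0.9, 0.6]
gripper_width: 40.5
grasp_force: 0.0
```

Run:
```python
from meas import *
im,d=shot('top','t6.png'); boxes(im,d); print(env.state()['eef_pos'])
cv2.imwrite('pics/t6z.png',cv2.resize(im[120:220,145:285,::-1],None,fx=5,fy=5,interpolation=cv2.INTER_CUBIC))
```

```text
0.8 [ 488.8 -272.9] [ 88.3 124.1] 1.5 z 85.1 1124 [357.4, 187.9]
0.78 [483.3  45.1] [72.4 91.1] 86.4 z 84.9 622 [258.8, 187.7]
0.52 [ 469.8 -186.9] [11.1 53.5] 89.4 z 83.1 52 [330.8, 192.8]
[531.404 -34.676 147.408]
```

View pics/t6z.png

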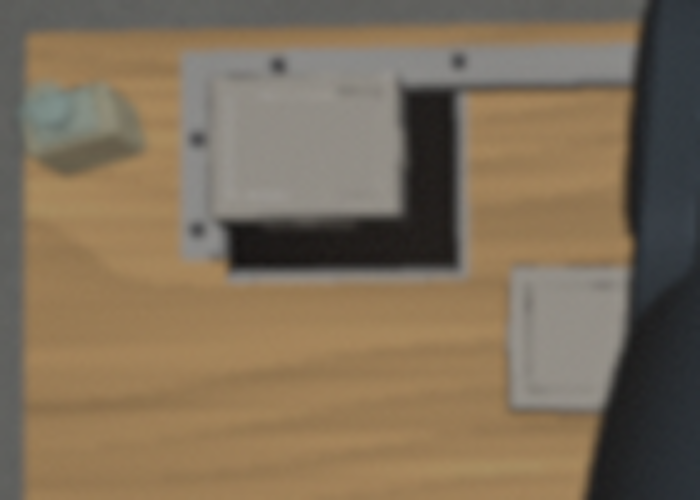

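The box looks seated in the corner. Now I'll measure both gaps from depth.

Run:
```python
from meas import *
im,d=viewer.grab_frame('top')
P=cloud('top',np.ones(d.shape,bool),d)
th=np.deg2rad(2.1); ex=np.array([np.cos(th),np.sin(th)]); ey=np.array([-ex[1],ex[0]])
O=np.array([645,272.]); q=np.c_[(P[:,:2]-O)@ex,(P[:,:2]-O)@ey,P[:,2]]
L=q[(q[:,2]>78)&(q[:,2]<92)&(abs(q[:,0]+45)<75)&(abs(q[:,1]+60)<90)]
r=cv2.minAreaRect(L[:,:2].astype(np.float32)); print('lid',r,np.median(L[:,2]))
F=q[(abs(q[:,2]-43)<6)&(abs(q[:,0]-4)<14)&(q[:,1]<-150)&(q[:,1]>-250)]; print('fence x',np.percentile(F[:,0],[1,5,50,95,99]),len(F),np.median(F[:,2]))
F=q[(abs(q[:,2]-43)<6)&(abs(q[:,1]-4)<14)&(q[:,0]<-20)&(q[:,0]>-110)]; print('stop y',np.percentile(F[:,1],[1,5,50,95,99]),len(F),np.median(F[:,2]))
for c in('side',):
    viewer.grab_frame(c)
    for b in viewer.mark_of(c,'box_a'): print(b['p'],(onz(c,b['centre'],18)[:2]-O)@np.c_[ex,ey])
```

```text
lid ((-45.53263854980469, -57.44812774658203), (121.31928253173828, 90.3428955078125), 89.28362274169922) 84.46061859907536
fence x [-1.552 -1.279  3.074  7.237  7.512] 82 43.630386270904296
stop y [-8.897 -6.482  6.327 10.344 10.557] 23 44.63518017373622
0.97 [-42.731 -56.475]
0.92 [-168.781 -415.033]
0.65 [-159.41  -532.384]
0.64 [-162.556 -238.371]
```

```bash
python3 -c "
from rig import env
print(env.sign_off())"
```

```text
the job is handed in; nothing more can be done
None
```

The heavy box was the leftmost of the four. It measures home on the detector, with gaps of about 1 mm or less and under 1° off square; the other three moved no more than about 25 mm, and the job is handed in but the verdict was not shown.

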